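Hang a parts bin on the louvred bench panel

TASK

Take the blue parts bin standing on the bench and hang it on the louvred panel, in the gap in the top row between the two bins already hanging there: front outward, straight, its rear lip hooked fully down behind the louvre so that the panel alone carries it. Feel it home without forcing it against the panel, do not tip it so far that its stock would spill, do not shove the two hanging bins along, and leave the tape, the spool and the screwdriver where they are.

Things in the scene. Friction and masses are not known exactly. Their poses are not given: they have to be found in the camera images.
- panel: Stand of the bench-top louvred panel: two dark steel feet fixed to the bench, 380 mm apart. Origin on the bench midway between them; -x points out of the louvred front, +y to the left as one faces the louvres, z up. The grey sheet (400 wide, 205 high) leans back (top to +x) by 0.03 to 0.26 rad. It is locked and does not yield, but the lean differs each time and is not reported: feel for it.
- panel_hinge (a point): Middle of the sheet's lower front edge, 30 mm above the bench, where it hinges along y; axes as the stand's (not leaning). Measured from here up the sheet, three louvre rows have their upper edges at 70, 120 and 170 mm (top row). A louvre's top 12 mm runs parallel to the sheet, its faces 10 and 12.5 mm in front of it: a slot 10 mm wide, 12 mm deep, open upward, across the whole panel.
- bin_center (a point): Centre of the loose blue bin, 32 mm above its underside: 110 mm deep (x to its back), 92 wide (y), 64 high (z up), 0.2 to 0.4 kg with stock. Walls and floor 3 mm. Side walls slope from the low front up to full height 35 mm behind it. The stock is fixed, in the back half only (x above 8 mm), up to 26 mm above the underside.
- bin_grip (a point): Middle of the bin's low front wall with its label holder, the place to grip from above: 8 mm thick along the bin's x, 34 mm high, 92 mm wide. The point lies mid-thickness, 17 mm above the underside, 51 mm in front of the bin's centre; axes as the bin's.
- bin_lip (a point): On the outer face of the bin's back wall (55 mm behind its centre), under the hanging lip: a bridge 3 mm thick, 80 mm wide, its underside at this point, 61 mm above the bin's underside, reaches back and carries a 3 mm thick flange hanging 10 mm below it, 6.5 mm behind the wall. Hung: bridge on the louvre's edge, flange in the slot, back wall against the louvres, the bin leaning as the sheet does.
- left_bin (a joint): Blue bin (red mark on its label), equal to the loose one, hanging on the top row left of the gap; slides along the row with about 3 N friction. Its centre is at y = 130 mm + this value (m) in the panel's frame; 92 mm wide; its front stands about 125 mm out from the sheet.
- right_bin (a joint): The same (yellow mark on its label), right of the gap: its centre is at y = -130 mm + this value (m) in the panel's frame.
- tape: Roll of black tape, 68 mm across, 19 mm high, lying flat on the bench; origin at the centre of its underside. Leave alone.
- spool: Small wooden spool, 60 mm across, 50 mm high, standing on the bench; origin at the centre of its underside. Leave alone.
- screwdriver: Screwdriver with a yellow handle, 190 mm long, lying on the bench along its x axis. Leave alone.
There are look-alikes about, which are no part of the job. There is more than one size of the part that bears bin_center; the job needs the smallest.

How it is judged:
By the outcome, as a careful person would: the job done as asked, in the order asked, and still so for the second after the job is handed in, with the robot touching nothing.
It also fails if it takes over 48 s, if anything falls off the work surface, if the arm or the gripper's body presses on something with over 40 N, if the wrist force passes 120 N, or if a joint passes its speed limit or range.

ROBOT

A 6-joint arm with a two-finger parallel gripper is mounted at the origin on the work surface. World frame = base frame: x ahead of the robot, y to its left, z up, the work surface at z = 0. Lengths are in mm, angles in rad, forces in N, time in s.
With the tool pointing down it reaches from about 300 to 850 mm from the base axis. Payload 4.2 kg.
Tool frame: the origin (TCP) lies midway between the tips of the shut fingers; the grasp point (between the pads) lies 19 mm behind it; z points along the fingers, x is the direction in which the jaws open and shut, and the axes are right-handed (so a half turn about z gives the same grasp; the last joint's range is limited). The gripper opens to 91 mm and grips with 3 to 60 N. Pads are 32 mm wide; open, the fingers measure 118 mm over their backs; the gripper's body (76 mm by 178 mm) begins 60 mm behind the grasp point.
Start: joints at [1.141, 0.32, 1.565, -0, 1.257, -0.02], TCP at [229.099, 527.406, 213.976] pointing down, gripper open.
Joint ranges: [-3.11, 3.11], [-0.84, 2.01], [0.21, 2.61], [-1.34, 4.49], [0.05, 2.63], [-2.56, 2.56]. Speed limits (rad/s): [2.57, 2.57, 3.14, 3.14, 3.14, 3.14].

INTERFACE

Orientations are given as a unit quaternion [x, y, z, w].
In Python, from rig import robot gives the robot as it stands.
- The arm moves only by the tool send_rows, never from a script. Its argument "targets" is a list of rows, each a list of 4 numbers: the shift along the tool's x, y, z in cm, then the turn about the tool's z in degrees. A call has 1 to 5 rows; each row is the pose to reach, as a shift and turn from the pose commanded when the call began, along the tool's axes at that moment; what a row does not reach only later rows make up. A row lasts 1/10 s, in which the tool goes at most 50 mm and 8.59 degrees, less where a joint would pass 70% of its speed; a pose out of reach is approached as far as the arm can. A call with a gripper value outside its range is refused whole. "gripper" is the opening, from -1 (shut) to 1 (fully open), set as the call begins (left out, the last holds). The fingers move at their own pace and stop on an object; "force" is the grip in N (left out, the last holds). Time passes only in rows, so rows that repeat a pose let the fingers close. It gives the time, the measured TCP pose, the force and the opening at its end, in the units of the state.
- robot.get_state(): the state, without advancing time (a new reading comes with each control period).
- robot.snapshot(name): name is "side" or "top" or "wrist"; returns (picture, depth): 384x512x3 uint8, red, green, blue; 384x512 float32, mm along the optical axis (not along the pixel's ray), 0 where there is no reading.
- robot.get_calibration(name): a dict with "fx", "fy", "cx", "cy" (pixels), "dist_coeffs" ([k1, k2, p1, p2, k3] as OpenCV has them; the pictures are not rectified), "pose" (4x4, takes a point from camera to world coordinates). Camera axes: x right, y up, looking along -z (the intrinsics and any distortion apply to the point x, -y, -z); pixel columns grow to the right and rows downward; lengths in mm; the calibration is good to about 2 mm. A picture is of the moment at which its call begins: read the wrist's pose just before it. get_calibration takes no time and is no camera call; for the wrist camera it gives the pose at the moment of the call.
- robot.job_done(): hands the job in, once; it reports no verdict.
The state is a dict: "time": time; "joints": joint angles; "joint_vel": joint speeds; "joint_efforts": joint torques, N m; "tool_pos": TCP position; "ee_rot": TCP orientation; "ft_force": force on the tool from outside, world axes, zero at the start; "wrist_torque": the same for the moment, N m; "width": opening from 0.0 (shut) to 1.0 (fully open).
Only numpy, scipy, OpenCV 4.12 (cv2) and the standard library are available. Lean on these libraries where they do the work, as an engineer would, in place of code of your own. Each camera call takes 0.05 s, during which the arm holds its last target. There are 200 camera calls.

## Working session

There is one attempt and no reset: what is moved stays moved. The work goes in short steps, Python scripts to look and compute and a tool call to move; the robot and the scene stay as the last step left them, time stands still between calls to the robot, and variables do not carry over. Pictures are saved under pics/ and viewed, about 8 in all and at most 12, crops included, and the job is handed in when it is done.

Besides the shell and the picture viewer there is one more tool, called after "Request:" as name([rows], argument=value, ...), one row to a line, values as JSON. send_rows: Moves the arm, as the interface text tells. Its arguments: {"type":"object","properties":{"targets":{"type":"array"},"gripper":{"type":"number"},"force":{"type":"number"}},"required":["targets"]}

```bash
mkdir -p pics; ls
cat > h.py <<'E'
import numpy as np, cv2
from rig import robot
def snap(n):
    c=robot.get_calibration(n); p,d=robot.snapshot(n); return p,d,c
def cloud(d,c):
    v,u=np.nonzero(d>0); z=d[v,u]
    K=np.array([[c['fx'],0,c['cx']],[0,c['fy'],c['cy']],[0,0,1]])
    q=cv2.undistortPoints(np.stack([u,v],1).astype(np.float64)[:,None],K,np.array(c['dist_coeffs']))[:,0]
    P=np.stack([q[:,0]*z,-q[:,1]*z,-z,np.ones_like(z)],1)@np.array(c['pose']).T
    W=np.full(d.shape+(3,),np.nan); W[v,u]=P[:,:3]; return W
E
python3 - <<'E'
from h import *
for n in('side','top'):
    p,d,c=snap(n); cv2.imwrite(f'pics/{n}0.png',p[:,:,::-1]); np.save(f'pics/{n}0.npy',cloud(d,c)); print(n,np.round(c['pose'],2).tolist(),c['fx'],c['dist_coeffs'])
print(robot.get_state())
E
```

```text
pics
side [[0.83, 0.36, -0.44, 62.4], [-0.56, 0.51, -0.65, -788.49], [-0.01, 0.78, 0.62, 865.76], [0.0, 0.0, 0.0, 1.0]] 426.09882604254955 [-0.11017747  0.          0.          0.          0.        ]
top [[-0.01, 0.98, -0.19, 381.22], [-1.0, -0.0, 0.01, 20.12], [0.01, 0.19, 0.98, 1131.01], [0.0, 0.0, 0.0, 1.0]] 369.0179328565637 [0.0090865 0.        0.        0.        0.       ]
{'time': 0.1, 'joints': array([ 1.14098424e+00,  3.20260277e-01,  1.56551375e+00, -1.32532485e-05,
        1.25738640e+00, -2.00101452e-02]), 'joint_vel': array([ 6.11360080e-04, -2.36136174e-05, -3.29780421e-03, -5.83105343e-04,
       -7.89008322e-04,  4.50527371e-04]), 'joint_efforts': array([-1.13599290e-03, -4.13335347e+01, -2.32508665e+01,  7.27897254e-02,
        4.21985413e-02, -4.06638162e-05]), 'tool_pos': array([228.92672568, 526.99845479, 213.20259098]), 'ee_rot': array([ 8.36188693e-01,  5.48441296e-01, -6.60600430e-04,  4.22052153e-04]), 'ft_force': array([ 0.26452246, -0.78794682, -0.65555484]), 'wrist_torque': array([ 0.06470457, -0.0195671 , -0.01305998]), 'width': 1.0005637927291922}
```

View pics/side0.png

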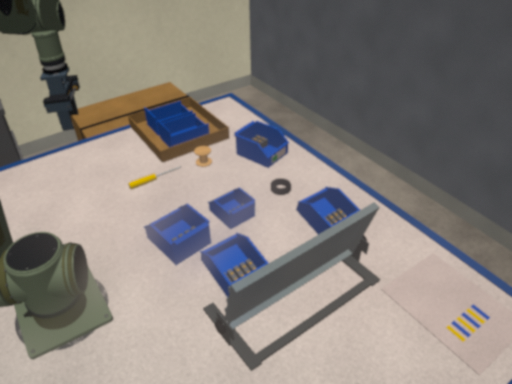

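View pics/top0.png

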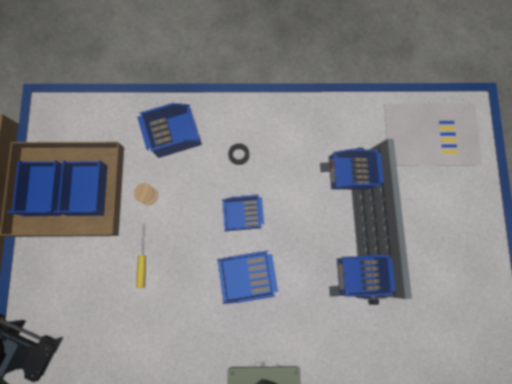

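The top view shows the robot base at the bottom (264,380) and the panel at (380,220), with its louvres facing image-left, which is world +y. The smallest loose bin is at (243,213), with its stock and back towards the panel. The bins at (248,277) and (170,130) are larger look-alikes. Next I'll measure from the point clouds.

```bash
cat > m.py <<'E'
from h import *
im=cv2.imread('pics/top0.png').astype(int); W=np.load('pics/top0.npy')
blue=(im[:,:,0]>90)&(im[:,:,0]>im[:,:,2]*1.8)
n,l,s,c=cv2.connectedComponentsWithStats((blue&(W[:,:,2]>10)).astype(np.uint8))
for i in range(1,n):
    if s[i,4]<150: continue
    P=W[l==i]; top=P[P[:,2]>0]
    r=cv2.minAreaRect(top[:,:2].astype(np.float32))
    print(i,s[i].tolist(),'rect',np.round(r[0],1),np.round(r[1],1),round(r[2],1),'z',np.round(np.percentile(P[:,2],[5,50,95,99]),1))
print('bench z',np.nanmedian(W[320:345,300:400,2]))
# small bin detail, z rounded along line
v=213
print('row213',[(u,*np.round(W[v,u]).astype(int)) for u in range(218,270,2)])
print('panel row220',[(u,*np.round(W[220,u]).astype(int)) for u in range(345,412,3)])
# gray top edge of panel
P=W[135:300,340:415].reshape(-1,3); P=P[P[:,2]>212]; r=cv2.minAreaRect(P[:,:2].astype(np.float32)); print('top edge',r,np.percentile(P[:,2],[50,99]))
E
python3 m.py
python3 - <<'E'
import cv2
a=cv2.imread('pics/top0.png')
b=cv2.resize(a[180:250,205:285],None,fx=5,fy=5,interpolation=2); c=cv2.resize(a[130:310,320:420],None,fx=3,fy=3,interpolation=2)
import numpy as np
o=np.zeros((540,720,3),np.uint8); o[:350,:400]=b; o[:,410:710]=c; cv2.imwrite('pics/crop0.png',o)
E
```

```text
1 [138, 104, 62, 47, 561] rect [801.  283.7] [126.9 153.5] 18.3 z [43.7 82.6 87.9 89.8]
16 [333, 149, 51, 39, 905] rect [ 635.9 -248.3] [100.1 127.8] 2.0 z [154.9 196.2 214.3 219.4]
17 [8, 161, 48, 52, 370] rect [620.1 684.7] [146.4 158.5] 89.6 z [10.5 64.2 84.9 86.6]
18 [54, 161, 46, 52, 496] rect [619.9 550.5] [133.2 158.5] 89.7 z [10.5 61.7 83.6 86.6]
93 [224, 196, 39, 34, 250] rect [539.9  58.8] [ 93.1 113.8] 5.0 z [21.7 62.8 68.3 69.7]
125 [219, 252, 58, 51, 646] rect [355.9  45.5] [122.8 152. ] 8.6 z [22.1 82.  87.8 89.4]
126 [341, 255, 54, 42, 1274] rect [ 354.3 -257.6] [111.  127.5] 1.7 z [147.7 163.1 214.5 220.2]
bench z 0.8496507506708895
row213 [(218, np.int64(548), np.int64(137), np.int64(-2)), (220, np.int64(547), np.int64(130), np.int64(3)), (222, np.int64(548), np.int64(124), np.int64(-2)), (224, np.int64(542), np.int64(115), np.int64(35)), (226, np.int64(547), np.int64(112), np.int64(5)), (228, np.int64(547), np.int64(105), np.int64(3)), (230, np.int64(547), np.int64(99), np.int64(4)), (232, np.int64(547), np.int64(93), np.int64(2)), (234, np.int64(547), np.int64(87),
[... 1513 characters left out ...]
499), np.int64(-301), np.int64(192)), (384, np.int64(500), np.int64(-311), np.int64(186)), (387, np.int64(499), np.int64(-316), np.int64(194)), (390, np.int64(497), np.int64(-318), np.int64(209)), (393, np.int64(495), np.int64(-320), np.int64(224)), (396, np.int64(494), np.int64(-326), np.int64(229)), (399, np.int64(494), np.int64(-334), np.int64(228)), (402, np.int64(495), np.int64(-343), np.int64(224)), (405, np.int64(522), np.int64(-440), np.int64(3)), (408, np.int64(522), np.int64(-450), np.int64(1)), (411, np.int64(522), np.int64(-459), np.int64(3))]
top edge ((505.6440124511719, -279.9106750488281), (398.8494873046875, 137.0218963623047), 0.7647654414176941) [225.75015415 231.49378024]
```

View pics/crop0.png

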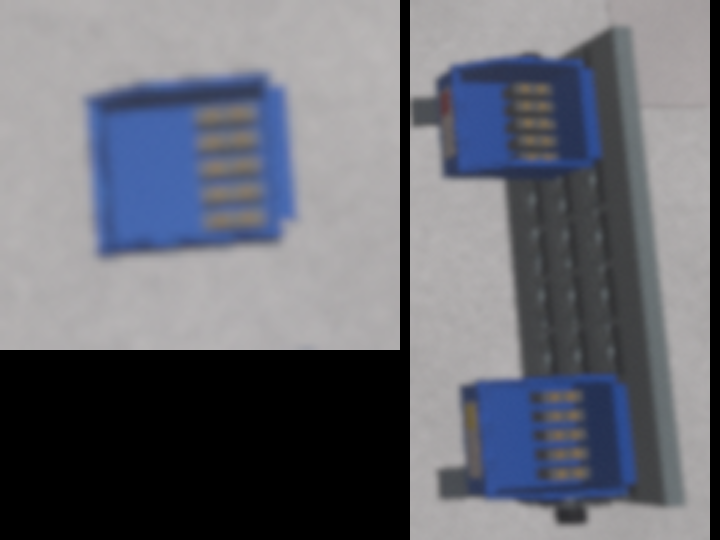

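```bash
cat > m2.py <<'E'
from h import *
im=cv2.imread('pics/top0.png').astype(int); W=np.load('pics/top0.npy')
S=np.load('pics/side0.npy')
def reg(W,x0,x1,y0,y1,z0,z1):
    P=W.reshape(-1,3); m=(P[:,0]>x0)&(P[:,0]<x1)&(P[:,1]>y0)&(P[:,1]<y1)&(P[:,2]>z0)&(P[:,2]<z1); return P[m]
print('BIN')
for n,A in(('top',W),('side',S)):
    F=reg(A,500,580,100,130,25,42)
    B=reg(A,480,600,-10,40,52,72); R=reg(A,470,610,-15,125,45,72)
    print(n,'front',len(F),np.round(np.median(F,0),1),'yrange',np.round(np.percentile(F[:,1],[3,50,97]),1),'fit dy/dx',np.round(np.polyfit(F[:,0],F[:,1],1),3) if len(F)>5 else '')
    print('  rim',cv2.minAreaRect(R[:,:2].astype(np.float32)),'z',np.percentile(R[:,2],[50,95]))
print('PANEL')
from scipy.optimize import least_squares
for n,A in(('top',W),('side',S)):
    P=reg(A,300,720,-345,-305,208,240)
    # sheet front face above top louvre
    P=P[(P[:,0]<690)]
    f=lambda p:P[:,1]-(p[0]+p[1]*(P[:,0]-500)+p[2]*(P[:,2]-215))
    r=least_squares(f,[-320,0.05,-.2],loss='soft_l1',f_scale=2); print(n,len(P),np.round(r.x,3))
    t=reg(A,300,720,-370,-300,218,245); print(' top',len(t),np.round(np.percentile(t,[1,50,99],0),1).tolist(), np.polyfit(t[:,0],t[:,1],1))
P=reg(W,420,560,-345,-255,40,240)
np.set_printoptions(suppress=True,linewidth=150)
f=np.polyfit(P[:,2],P[:,1]-0.05*(P[:,0]-500),1); print('all slope',f)
for z in range(45,235,10):
    q=P[abs(P[:,2]-z)<5]; print(z,len(q),np.round(np.median(q[:,1]-0.05*(q[:,0]-500)),1),end=' ; ')
print()
for n,a,b in(('red',560,720),('yel',280,430)):
    for k,A in(('top',W),('side',S)):
        q=reg(A,a,b,-310,-190,155,215); print(n,k,len(q),np.round(np.percentile(q[:,0],[1,5,50,95,99]),1),np.round(np.percentile(q[:,1],[1,5,95]),1))
    blue=(im[:,:,0]>90)&(im[:,:,0]>im[:,:,2]*1.8)
    q=W[blue]; q=q[(q[:,0]>a)&(q[:,0]<b)&(q[:,1]<-150)&(q[:,1]>-320)&(q[:,2]>195)]
    print('  rear rim',np.round(np.percentile(q[:,0],[2,98]),1),len(q), cv2.minAreaRect(q[:,:2].astype(np.float32)))
E
python3 m2.py
```

```text
BIN
top front 78 [539.6 115.1  34.5] yrange [109.2 115.1 121.4] fit dy/dx [ 0.089 67.179]
  rim ((542.210693359375, 53.79513168334961), (96.86875915527344, 107.53673553466797), 5.00578498840332) z [64.39284581 68.44805344]
side front 82 [546.8 111.6  33.7] yrange [107.5 111.6 118.6] fit dy/dx [6.7000e-02 7.5197e+01]
  rim ((542.4911499023438, 50.349388122558594), (98.57335662841797, 112.35235595703125), 4.109281063079834) z [61.2780627  67.82774547]
PANEL
top 1818 [-3.22724e+02  3.90000e-02 -6.09000e-01]
 top 1575 [[310.2, -348.6, 218.3], [503.9, -331.5, 226.7], [701.4, -316.0, 231.8]] [ 3.91501893e-02 -3.51277053e+02]
side 1297 [-3.54568e+02  2.60000e-02  1.63400e+00]
 top 1464 [[306.2, -349.6, 221.6], [471.7, -335.7, 227.2], [699.8, -321.8, 231.2]] [ 3.56567676e-02 -3.52858299e+02]
all slope [  -0.29936945 -257.97862656]
45 84 -276.9 ; 55 94 -279.6 ; 65 57 -281.6 ; 75 8 -285.4 ; 85 79 -287.3 ; 95 184 -287.8 ; 105 143 -291.9 ; 115 70 -294.4 ; 125 7 -298.6 ; 135 112 -299.9 ; 145 219 -300.5 ; 155 145 -304.7 ; 165 72 -307.2 ; 175 14 -310.7 ; 185 143 -312.4 ; 195 274 -312.5 ; 205 156 -318.1 ; 215 151 -321.4 ; 225 487 -331.4 ; 
red top 1740 [567.7 586.9 639.1 680.4 698.5] [-309.5 -305.6 -202.4]
red side 1720 [582.2 585.3 645.8 679.3 699.2] [-309.5 -307.4 -192.7]
  rear rim [585.8 681.7] 468 ((634.0249633789062, -248.45193481445312), (96.48295593261719, 127.13418579101562), 1.4009597301483154)
yel top 1714 [313.9 317.7 360.4 407.2 421.2] [-309.4 -307.  -193.3]
yel side 2114 [312.5 313.5 367.  405.2 407.4] [-308.1 -294.7 -198.6]
  rear rim [314.2 409.7] 501 ((361.4691467285156, -257.0673828125), (96.5728759765625, 126.26514434814453), 2.1096999645233154)
```

Measurements:
- **Panel:** leans about 0.24 rad and is yawed about 2°.
- **Loose bin:** grip near (539,114), yawed about 4.5°.
- **Gap:** centred at about x=497, and 179 mm wide.

A rigidly level bin can't hook onto that lean. So I'll let the bin droop a set angle in a slightly opened, stiff jaw before hooking it.

```bash
cat > go.py <<'E'
import sys; from h import *
from scipy.spatial.transform import Rotation as R
s=robot.get_state(); p=s['tool_pos']; M=R.from_quat(s['ee_rot']).as_matrix()
yaw=np.degrees(np.arctan2(M[1,0],M[0,0]))
print('t',round(s['time'],2),'p',np.round(p,1),'yaw',round(yaw,1),'F',np.round(s['ft_force'],1),'T',np.round(s['wrist_torque'],2),'w',round(s['width']*91,1))
if len(sys.argv)>4:
    t=np.array(sys.argv[1:5],float); d=M.T@(t[:3]-p)/10; print('shift',np.round(d,2),'turn',round(-(t[3]-yaw),1))
E
python3 go.py 539 114 130 94.6
```

```text
t 0.1 p [228.9 527.  213.2] yaw 66.5 F [ 0.3 -0.8 -0.7] T [ 0.06 -0.02 -0.01] w 91.1
shift [-25.51  44.89   8.36] turn -28.1
```

Request:
send_rows([
  [-25.5,44.9,8.4,-28],
  [-25.5,44.9,8.4,-28],
  [-25.5,44.9,8.4,-28],
  [-25.5,44.9,8.4,-28],
  [-25.5,44.9,8.4,-28],
], gripper=-0.12, force=30)

```text
time: 0.6
tool_pos: [372.9, 335.7, 174.8]
ee_rot: [0.678, 0.735, -0.0, 0.0]
ft_force: [0.3, 1.2, -0.1]
width: 0.594
```

```bash
python3 go.py 539 114 130 94.6
```

```text
t 0.6 p [372.9 335.7 174.8] yaw 94.6 F [ 0.3  1.2 -0.1] T [ 0.06 -0.09 -0.03] w 54.0
shift [-23.44  14.77   4.48] turn 0.0
```

Request:
send_rows([
  [-22.8,14.2,4.3,0],
  [-22.8,14.2,4.3,0],
  [-22.8,14.2,4.3,0],
  [-22.8,14.2,4.3,0],
  [-22.8,14.2,4.3,0],
])

```text
time: 1.1
tool_pos: [519.6, 136.9, 135.2]
ee_rot: [0.679, 0.734, -0.0, -0.0]
ft_force: [1.0, -0.1, 0.1]
width: 0.439
```

Request:
send_rows([
  [-1.2,0.8,0.2,0],
  [-1.2,0.8,0.2,0],
  [-1.2,0.8,0.2,0],
])

```text
time: 1.4
tool_pos: [527.1, 128.1, 133.6]
ee_rot: [0.679, 0.734, -0.0, -0.001]
ft_force: [-0.5, 1.0, 1.2]
width: 0.437
```

```bash
python3 go.py 539 114 130 94.6
python3 - <<'E'
from h import *
p,d,c=snap('wrist'); W=cloud(d,c); np.save('pics/w1.npy',W); cv2.imwrite('pics/w1.png',p[:,:,::-1])
P=W.reshape(-1,3); P=P[np.isfinite(P[:,0])&(P[:,0]>470)&(P[:,0]<610)&(P[:,1]>-20)&(P[:,1]<135)]
F=P[(P[:,2]>30)&(P[:,2]<40)&(P[:,1]>95)]
if len(F)>20:
  print(len(F),np.round(np.percentile(F,[2,50,98],0),1)); print(np.polyfit(F[:,0],F[:,1],1))
Q=P[P[:,2]>45]; print(len(Q),cv2.minAreaRect(Q[:,:2].astype(np.float32)))
E
```

```text
t 1.4 p [527.1 128.1 133.6] yaw 94.5 F [-0.5  1.   1.2] T [0.03 0.02 0.06] w 39.7
shift [-1.5   1.08  0.35] turn -0.1
984 [[489.2 105.8  32.3]
 [537.9 115.7  34.8]
 [581.2 122.5  39.2]]
[4.14973771e-02 9.32416381e+01]
42489 ((526.4723510742188, 61.835365295410156), (135.26588439941406, 92.86197662353516), 79.74205780029297)
```

View pics/w1.png

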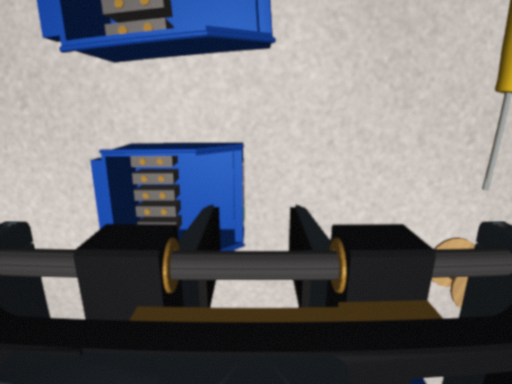

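The wrist view shows the bin ahead of the fingers. Its front wall is at about column 240, to the right of its stock. The fingers now go over the wall.

Request:
send_rows([
  [-1.5,1.0,0.3,0],
  [-1.5,1.0,3.0,0],
  [-1.5,1.0,8.0,0],
  [-1.5,1.0,10.0,0],
  [-1.5,1.0,10.0,0],
])

```text
time: 1.95
tool_pos: [536.4, 113.4, 30.9]
ee_rot: [0.678, 0.735, -0.003, -0.002]
ft_force: [0.0, 0.3, 0.8]
width: 0.441
```

```bash
python3 go.py 538 114.5 7 94.6
```

```text
t 1.95 p [536.4 113.4  30.9] yaw 94.6 F [0.  0.3 0.8] T [ 0.1   0.03 -0.09] w 40.2
shift [0.1  0.18 2.39] turn 0.0
```

Request:
send_rows([
  [0.1,0.1,1.5,0],
  [0.1,0.1,2.3,0],
  [0.1,0.1,2.3,0],
])

```text
time: 2.25
tool_pos: [539.8, 114.7, 11.0]
ee_rot: [0.678, 0.735, -0.0, -0.0]
ft_force: [-0.3, -0.1, 0.3]
width: 0.442
```

```bash
python3 go.py 538 114.5 7 94.6
```

```text
t 2.25 p [539.8 114.7  11. ] yaw 94.6 F [-0.3 -0.1  0.3] T [-0.   -0.01 -0.03] w 40.3
shift [-0.   -0.18  0.4 ] turn -0.0
```

Request:
send_rows([
  [0,0,0.1,0],
  [0,0,0.1,0],
  [0,0,0.1,0],
  [0,0,0.1,0],
  [0,0,0.1,0],
], gripper=-1, force=25)

```text
time: 2.75
tool_pos: [540.1, 114.5, 10.1]
ee_rot: [0.679, 0.734, 0.0, 0.0]
ft_force: [0.1, -0.4, 2.1]
width: 0.085
```

Request:
send_rows([
  [0,0,0,0],
  [0,0,-0.5,0],
  [0,0,-1.5,0],
  [0,0,-2.5,0],
  [0,0,-3.0,0],
])

```text
time: 3.25
tool_pos: [540.5, 114.5, 41.0]
ee_rot: [0.679, 0.734, 0.001, 0.0]
ft_force: [0.2, -0.2, -4.1]
width: 0.084
```

Request:
send_rows([
  [0,0,0,0],
  [0,0,0,0],
  [0,0,0,0],
])

```text
time: 3.55
tool_pos: [539.5, 114.3, 39.4]
ee_rot: [0.679, 0.734, -0.0, -0.0]
ft_force: [0.6, 0.3, -4.5]
width: 0.083
```

```bash
python3 go.py
cat > look.py <<'E'
import sys; from h import *
k=sys.argv[1]
x0,x1,y0,y1,z0,z1=map(float,sys.argv[2:8])
for n in('top','side'):
    p,d,c=snap(n); W=cloud(d,c); cv2.imwrite(f'pics/{n}{k}.png',p[:,:,::-1]); np.save(f'pics/{n}{k}.npy',W)
    m=((p[:,:,2]>90)&(p[:,:,2]>p[:,:,0]*1.8))
    P=W[m]; P=P[(P[:,0]>x0)&(P[:,0]<x1)&(P[:,1]>y0)&(P[:,1]<y1)&(P[:,2]>z0)&(P[:,2]<z1)]
    print(n,len(P),'pct1/50/99',np.round(np.percentile(P,[1,50,99],0),1).tolist())
E
python3 look.py 2 470 610 -30 140 20 130
```

```text
t 3.55 p [539.5 114.3  39.4] yaw 94.5 F [ 0.6  0.3 -4.5] T [0.23 0.03 0.02] w 7.5
top 181 pct1/50/99 [[495.8, -0.4, 30.6], [538.8, 10.7, 93.3], [588.4, 50.8, 98.2]]
side 336 pct1/50/99 [[493.9, -4.6, 31.5], [544.5, 60.4, 78.0], [587.6, 113.8, 97.5]]
```

The bin is gripped (jaw 7.5 mm), hanging level, and weighs about 4 N. Next I open the jaws stiffly in small steps so the bin droops front-up, with the bench as a stop.

Request:
send_rows([
  [0,0,0,0],
  [0,0,0,0],
  [0,0,0,0],
], gripper=-0.76, force=60)

```text
time: 3.95
tool_pos: [540.2, 114.4, 40.1]
ee_rot: [0.679, 0.734, 0.0, 0.0]
ft_force: [1.0, -0.2, -0.1]
width: 0.12
```

```bash
python3 go.py; python3 look.py 3 470 610 -30 140 15 130
```

```text
t 3.95 p [540.2 114.4  40.1] yaw 94.5 F [ 1.  -0.2 -0.1] T [ 0.06  0.03 -0.01] w 10.9
top 133 pct1/50/99 [[496.3, 1.7, 22.9], [537.3, 10.3, 64.8], [588.2, 48.9, 69.2]]
side 219 pct1/50/99 [[493.2, -3.9, 16.2], [531.3, 58.4, 59.0], [583.6, 115.5, 68.9]]
```

The bin slipped straight down through the fingers and is sitting on the bench again, rear rim at z≈65. Opening the jaws in the air doesn't work. Instead I'll grip lightly and lift only the front, with the back edge staying on the bench, then lock the jaw opening.

Request:
send_rows([
  [0,0,0,0],
  [0,0,0,0],
  [0,0,1.5,0],
  [0,0,3.0,0],
  [0,0,3.4,0],
], gripper=-0.4)

```text
time: 4.55
tool_pos: [538.8, 114.2, 4.5]
ee_rot: [0.679, 0.734, -0.001, -0.001]
ft_force: [-0.1, -0.8, -0.0]
width: 0.301
```

Request:
send_rows([
  [0,0,0,0],
  [0,0,0,0],
  [0,0,0,0],
  [0,0,0,0],
  [0,0,0,0],
], gripper=-1, force=7)

```text
time: 5.05
tool_pos: [540.5, 114.5, 6.4]
ee_rot: [0.679, 0.734, 0.001, 0.001]
ft_force: [0.2, 0.6, 2.5]
width: 0.082
```

Request:
send_rows([
  [0,0,-0.3,0],
  [0,0,-0.6,0],
  [0,0,-0.9,0],
  [0,0,-1.2,0],
  [0,0,-1.5,0],
])

```text
time: 5.55
tool_pos: [539.7, 114.4, 20.9]
ee_rot: [0.679, 0.734, -0.0, -0.0]
ft_force: [-0.0, 0.1, -3.8]
width: 0.123
```

```bash
python3 go.py; python3 look.py 4 470 610 -30 140 15 130
```

```text
t 5.55 p [539.7 114.4  20.9] yaw 94.5 F [-0.   0.1 -3.8] T [ 0.27 -0.01  0.1 ] w 11.2
top 169 pct1/50/99 [[494.7, -4.0, 22.8], [537.4, 7.4, 63.5], [587.7, 46.3, 71.6]]
side 253 pct1/50/99 [[491.8, -6.5, 15.2], [537.3, 75.8, 56.9], [581.2, 113.4, 75.4]]
```

Request:
send_rows([
  [0,0,-0.3,0],
  [0,0,-0.6,0],
  [0,0,-0.9,0],
  [0,0,-1.2,0],
  [0,0,-1.5,0],
])

```text
time: 6.15
tool_pos: [539.9, 114.4, 36.1]
ee_rot: [0.679, 0.734, 0.0, 0.0]
ft_force: [-0.1, 0.7, -4.4]
width: 0.135
```

```bash
python3 go.py; python3 look.py 5 470 610 -30 140 15 130
python3 - <<'E'
import cv2
a=cv2.imread('pics/side5.png')[150:270,100:300]; cv2.imwrite('pics/s5c.png',cv2.resize(a,None,fx=4,fy=4,interpolation=2))
E
```

```text
t 6.15 p [539.9 114.4  36.1] yaw 94.5 F [-0.1  0.7 -4.4] T [ 0.26 -0.08 -0.02] w 12.2
top 176 pct1/50/99 [[494.6, -3.9, 24.3], [535.9, 5.0, 74.7], [588.6, 47.9, 83.8]]
side 355 pct1/50/99 [[491.6, -7.9, 25.8], [542.1, 79.1, 61.0], [584.6, 114.6, 88.1]]
```

View pics/s5c.png

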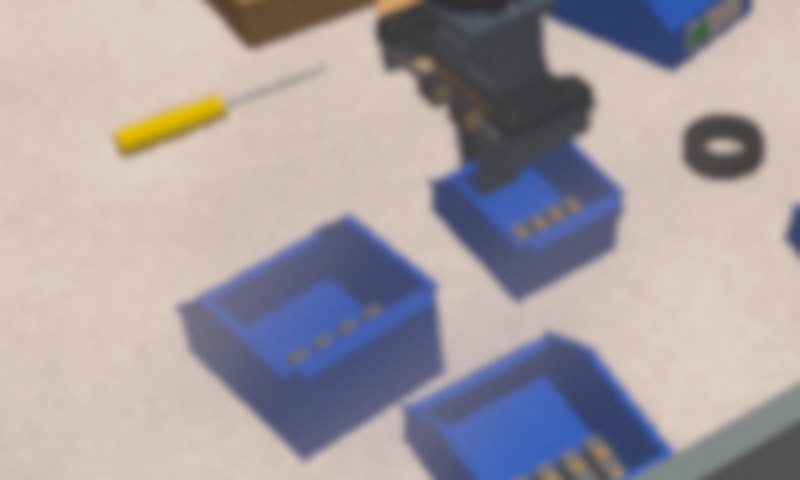

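Request:
send_rows([
  [0,0,0,0],
  [0,0,0,0],
], force=5)

```text
time: 6.45
tool_pos: [540.0, 114.4, 35.8]
ee_rot: [0.679, 0.734, 0.0, 0.0]
ft_force: [-0.5, 0.2, -3.2]
width: 0.157
```

```bash
python3 go.py; python3 look.py 6 470 610 -30 140 15 130
cat > tilt.py <<'E'
import sys; from h import *
# floor tilt from the side + top clouds of bin held at grip (gx,gy,gz): sees floor, stock tops, back rim
k=sys.argv[1]; gx,gy=map(float,sys.argv[2:4])
for n in('top','side'):
    W=np.load(f'pics/{n}{k}.npy'); P=W.reshape(-1,3); P=P[np.isfinite(P[:,0])]
    P=P[(abs(P[:,0]-gx)<60)&(P[:,1]<gy+8)&(P[:,1]>gy-125)]
    s=gy-P[:,1]
    for a,b in((-6,4),(18,30),(30,42),(42,54),(60,75),(75,90),(90,100),(100,108),(108,118)):
        m=(s>a)&(s<=b)&(abs(P[:,0]-gx)<35); 
        if m.sum()>3: print(n,(a,b),m.sum(),np.round(np.percentile(P[m,2],[5,25,50,75,95]),1))
E
python3 tilt.py 6 540 114.4
```

```text
t 6.45 p [540.  114.4  35.8] yaw 94.5 F [-0.5  0.2 -3.2] T [ 0.18 -0.01 -0.04] w 14.3
top 205 pct1/50/99 [[495.2, -7.0, 30.2], [536.9, 4.7, 61.0], [588.2, 45.1, 77.5]]
side 388 pct1/50/99 [[491.6, -8.5, 18.3], [540.6, 82.3, 44.8], [583.4, 114.4, 81.1]]
top (-6, 4) 191 [277.3 397.6 406.1 410.1 412.5]
top (18, 30) 278 [218.5 373.8 403.8 409.5 412.1]
top (30, 42) 214 [217.9 391.3 404.  410.1 421.6]
top (42, 54) 160 [400.1 421.6 436.6 450.1 463.5]
top (60, 75) 195 [ 33.2 156.  158.1 159.5 393.6]
top (75, 90) 165 [ 18.9  34.1 156.5 158.5 160.1]
top (90, 100) 67 [ 6.3 12.4 19.5 27.2 30. ]
top (100, 108) 72 [25.  32.6 42.4 48.6 60.7]
top (108, 118) 72 [54.8 60.7 62.1 63.8 65.7]
side (-6, 4) 104 [ 32.2 127.3 184.8 280.7 334.1]
side (18, 30) 483 [ 24.9 139.6 231.5 283.1 326.1]
side (30, 42) 567 [ 22.4 215.4 254.1 290.4 319.9]
side (42, 54) 403 [156.3 173.7 195.8 214.9 405.3]
side (60, 75) 579 [ 33.5 159.7 373.3 408.  449. ]
side (75, 90) 268 [ 34.1 125.5 142.4 156.9 160. ]
side (90, 100) 79 [  0.4   3.7  12.5 152.5 159.4]
side (100, 108) 112 [-0.8  2.1 12.9 23.  31.2]
side (108, 118) 114 [-0.4  2.1 34.5 62.6 65.3]
```

The tilt is now about 0.27 rad, with the back edge on the bench and the jaw at 14.3 mm. I'll lock the jaw there stiffly and lift.

Request:
send_rows([
  [0,0,0,0],
  [0,0,0,0],
  [0,0,-0.2,0],
  [0,0,-0.6,0],
  [0,0,-1.2,0],
], gripper=-0.69, force=60)

```text
time: 7.05
tool_pos: [539.8, 114.3, 48.1]
ee_rot: [0.679, 0.734, -0.0, -0.0]
ft_force: [-0.1, 0.1, 0.4]
width: 0.158
```

```bash
python3 go.py; python3 look.py 7 470 610 -30 140 15 130; python3 tilt.py 7 540 114.4 | grep '108, 118'
```

```text
t 7.05 p [539.8 114.3  48.1] yaw 94.5 F [-0.1  0.1  0.4] T [0.06 0.03 0.04] w 14.4
top 127 pct1/50/99 [[493.7, 4.7, 19.7], [536.7, 13.3, 64.6], [587.4, 47.6, 69.4]]
side 229 pct1/50/99 [[492.1, -0.3, 15.9], [533.2, 69.8, 55.5], [581.9, 118.9, 68.7]]
top (108, 118) 66 [-2.6  0.5  2.6 64.  66.3]
side (108, 118) 150 [ 0.2  2.4 56.4 63.6 67.6]
```

The rigid jaw lets it slip, while force control held it. I'll regrip, droop it to the bench at low force, then carry it under force control at a slightly higher force.

Request:
send_rows([
  [0,0,0,0],
  [0.3,0,0,0],
  [0.3,0,2.0,0],
  [0.3,0,4.0,0],
  [0.3,0,4.25,0],
], gripper=-0.4)

```text
time: 7.65
tool_pos: [537.8, 117.3, 3.3]
ee_rot: [0.679, 0.734, -0.002, -0.001]
ft_force: [-1.4, -0.2, 1.8]
width: 0.298
```

Request:
send_rows([
  [0,0,0,0],
  [0,0,0,0],
  [0,0,0,0],
  [0,0,0,0],
  [0,0,0,0],
], gripper=-1, force=7)

```text
time: 8.15
tool_pos: [540.2, 117.6, 6.1]
ee_rot: [0.679, 0.734, 0.001, 0.0]
ft_force: [-1.3, 0.7, 3.1]
width: 0.086
```

Request:
send_rows([
  [0,0,-0.5,0],
  [0,0,-1.0,0],
  [0,0,-1.6,0],
  [0,0,-2.3,0],
  [0,0,-3.0,0],
])

```text
time: 8.65
tool_pos: [539.6, 117.4, 35.8]
ee_rot: [0.679, 0.734, 0.0, -0.0]
ft_force: [-0.5, -0.3, -2.7]
width: 0.158
```

Request:
send_rows([
  [0,0,0,0],
  [0,0,0,0],
  [0,0,0,0],
], force=5)

```text
time: 8.95
tool_pos: [539.6, 117.5, 35.3]
ee_rot: [0.679, 0.734, 0.0, 0.0]
ft_force: [0.8, 0.1, -3.1]
width: 0.155
```

```bash
python3 go.py; python3 look.py 8 470 610 -30 140 15 130
```

```text
t 8.95 p [539.6 117.5  35.3] yaw 94.5 F [ 0.8  0.1 -3.1] T [ 0.23 -0.02  0.  ] w 14.1
top 207 pct1/50/99 [[495.2, -4.0, 31.4], [538.1, 7.8, 61.1], [588.1, 48.7, 76.7]]
side 394 pct1/50/99 [[491.0, -7.2, 18.0], [539.8, 84.8, 53.2], [584.4, 118.4, 82.5]]
```

Request:
send_rows([
  [0,0,0,0],
  [0,0,0,0],
  [0,0,-0.3,0],
  [0,0,-0.8,0],
  [0,0,-1.2,0],
], force=7)

```text
time: 9.55
tool_pos: [539.7, 117.4, 47.7]
ee_rot: [0.679, 0.734, 0.0, 0.0]
ft_force: [0.3, -0.5, -3.4]
width: 0.168
```

Request:
send_rows([
  [0,0,0,0],
  [0,0,0,0],
  [0,0,0,0],
])

```text
time: 9.85
tool_pos: [539.5, 117.3, 47.2]
ee_rot: [0.679, 0.734, -0.0, -0.0]
ft_force: [-0.3, 0.6, -3.4]
width: 0.172
```

```bash
python3 go.py; python3 look.py 9 470 610 -30 140 15 130; python3 tilt.py 9 540 117.5|grep -E '\((90|100|108),'
```

```text
t 9.85 p [539.5 117.3  47.2] yaw 94.5 F [-0.3  0.6 -3.4] T [ 0.28 -0.03  0.06] w 15.6
top 239 pct1/50/99 [[494.3, -3.9, 32.1], [537.9, 10.3, 66.7], [586.5, 49.9, 85.5]]
side 439 pct1/50/99 [[490.3, -6.9, 28.5], [542.9, 84.9, 58.0], [583.4, 119.6, 92.7]]
top (90, 100) 71 [15.6 25.  29.9 35.4 40.8]
top (100, 108) 72 [34.8 42.2 48.8 55.2 64.6]
top (108, 118) 72 [59.8 67.2 69.1 70.8 72.4]
side (90, 100) 136 [ -0.5   2.2  14.3 157.6 170. ]
side (100, 108) 88 [-0.5  1.6 20.3 31.7 37.4]
side (108, 118) 112 [-0.5  1.7  4.1 69.1 71.5]
```

Request:
send_rows([
  [0,0,0,0],
  [0,0,0,0],
  [0,0,-0.5,0],
  [0,0,-1.0,0],
], force=10)

```text
time: 10.35
tool_pos: [539.6, 117.4, 57.5]
ee_rot: [0.679, 0.734, -0.0, -0.0]
ft_force: [-0.5, 0.6, -4.2]
width: 0.12
```

```bash
python3 go.py; python3 look.py 10 470 610 -30 140 15 130; python3 tilt.py 10 540 117.5|grep -E '\((90|100|108),'
```

```text
t 10.35 p [539.6 117.4  57.5] yaw 94.5 F [-0.5  0.6 -4.2] T [0.26 0.04 0.03] w 10.9
top 195 pct1/50/99 [[492.7, -0.4, 40.8], [536.2, 10.6, 98.3], [587.0, 52.8, 106.4]]
side 417 pct1/50/99 [[491.1, -3.8, 47.8], [551.0, 80.6, 84.2], [585.6, 118.1, 110.3]]
top (90, 100) 72 [37.1 41.1 56.  61.4 63.8]
top (100, 108) 76 [40.6 62.3 76.4 90.6 99.1]
top (108, 118) 87 [ 29.1  97.2  98.6  99.5 101.4]
side (90, 100) 92 [ -0.5   1.6   4.  175.  182.4]
side (100, 108) 190 [ 1.1 38.5 49.6 61.7 75.3]
side (108, 118) 163 [-1.000e-01  2.800e+00  7.370e+01  9.980e+01  1.027e+02]
```

Tilt follows the grip force: about 0.32 rad at 7 N and about 0.12 rad at 10 N. I'll carry it at 10 N and set the tilt again at the panel.

```bash
python3 go.py 495 -150 205 92.1
```

```text
t 10.45 p [540.5 117.5  58.3] yaw 94.5 F [-0.3  0.8 -3.5] T [ 0.19  0.   -0.01] w 10.2
shift [-26.31  -6.61 -14.69] turn 2.4
```

Request:
send_rows([
  [-1.0,-0.3,-2.0,0],
  [-3.0,-1.0,-5.0,0.5],
  [-6.0,-1.8,-8.0,1.0],
  [-9.5,-2.8,-11.0,1.5],
  [-13.0,-3.5,-14.0,2.0],
], force=12)

```text
time: 10.95
tool_pos: [514.0, -15.9, 198.5]
ee_rot: [0.691, 0.723, -0.0, -0.0]
ft_force: [1.0, -0.6, -3.8]
width: 0.088
```

```bash
python3 go.py 495 -150 205 92.1
```

```text
t 10.95 p [514.  -15.9 198.5] yaw 92.5 F [ 1.  -0.6 -3.8] T [ 0.17 -0.12  0.02] w 8.0
shift [-13.31  -2.5   -0.65] turn 0.4
```

Request:
send_rows([
  [-3.0,-0.6,-0.6,0.4],
  [-6.0,-1.2,-0.6,0.4],
  [-9.0,-1.9,-0.6,0.4],
  [-11.5,-2.3,-0.6,0.4],
  [-13.0,-2.5,-0.6,0.4],
])

```text
time: 11.45
tool_pos: [495.1, -147.6, 203.3]
ee_rot: [0.694, 0.72, -0.0, 0.0]
ft_force: [-0.4, 0.1, -4.2]
width: 0.092
```

Request:
send_rows([
  [0,0,0,0],
  [0,0,0,0],
  [0,0,0,0],
], force=8)

```text
time: 11.75
tool_pos: [495.8, -144.9, 203.1]
ee_rot: [0.694, 0.72, 0.0, -0.0]
ft_force: [-0.3, 0.4, -3.7]
width: 0.138
```

```bash
python3 go.py 495 -150 205 92.1; python3 look.py 11 430 560 -275 -130 150 290; python3 tilt.py 11 495 -150|grep -E '\((90|100|108),'
```

```text
t 11.75 p [ 495.8 -144.9  203.1] yaw 92.2 F [-0.3  0.4 -3.7] T [ 0.23 -0.04 -0.02] w 12.6
shift [-0.5  -0.1  -0.19] turn 0.1
top 226 pct1/50/99 [[446.6, -250.6, 172.2], [456.9, -194.5, 189.3], [473.0, -155.9, 249.0]]
side 1339 pct1/50/99 [[445.9, -266.9, 175.9], [502.2, -217.9, 208.7], [539.0, -148.2, 244.2]]
top (90, 100) 34 [175.7 186.1 194.  200.3 207.8]
top (100, 108) 22 [211.1 217.2 221.2 226.  232. ]
side (90, 100) 121 [168.7 173.2 180.2 187.5 191.5]
side (100, 108) 47 [225.1 226.3 227.  228.3 229.3]
side (108, 118) 167 [213.8 220.5 224.7 226.3 228. ]
```

Request:
send_rows([
  [0,0,0,0],
  [0,0,0,0],
], force=8.5)

```text
time: 12.05
tool_pos: [495.8, -145.5, 203.2]
ee_rot: [0.694, 0.72, 0.0, -0.0]
ft_force: [0.4, -0.3, -3.4]
width: 0.151
```

```bash
python3 go.py 495 -150 205 92.1; python3 look.py 12 430 560 -275 -130 150 290; python3 tilt.py 12 495 -145|grep -E '\((90|100|108),'
python3 - <<'E'
import cv2,numpy as np
a=cv2.imread('pics/side12.png')[150:330,190:390]; b=cv2.imread('pics/top12.png')[130:310,290:430]
o=np.hstack([cv2.resize(a,None,fx=2.3,fy=2.3,interpolation=2),cv2.resize(b,None,fx=2.3,fy=2.3,interpolation=2)]); cv2.imwrite('pics/c12.png',o)
E
```

```text
t 12.05 p [ 495.8 -145.5  203.2] yaw 92.2 F [ 0.4 -0.3 -3.4] T [ 0.24 -0.03 -0.06] w 13.7
shift [-0.45 -0.1  -0.18] turn 0.1
top 226 pct1/50/99 [[446.0, -255.8, 164.1], [457.2, -195.7, 186.2], [474.2, -157.8, 246.5]]
side 1335 pct1/50/99 [[445.8, -267.8, 173.5], [502.8, -215.6, 206.8], [539.3, -148.4, 242.8]]
top (90, 100) 32 [167.5 177.5 181.8 186.7 190.4]
top (100, 108) 26 [188.8 194.4 200.1 205.5 212.2]
top (108, 118) 16 [212.9 214.5 218.5 221.8 225.1]
side (90, 100) 125 [163.9 168.7 177.6 320.7 326.2]
side (100, 108) 28 [176.4 180.2 183.3 184.3 191.9]
side (108, 118) 91 [214.2 221.6 222.4 223.2 224.6]
```

View pics/c12.png

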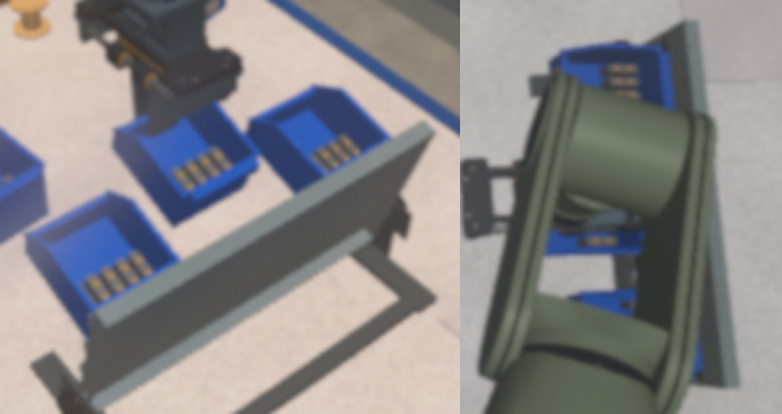

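Request:
send_rows([
  [-0.3,0,0,0],
  [-0.5,-0.1,0,0],
], force=9)

```text
time: 12.35
tool_pos: [495.0, -151.3, 203.3]
ee_rot: [0.694, 0.72, 0.0, 0.0]
ft_force: [0.2, 0.5, -4.7]
width: 0.153
```

```bash
python3 go.py 495 -150 205 92.1
cat > bt.py <<'E'
import sys; from h import *
from scipy.optimize import least_squares
# fit yaw/tilt/position of bin from side-camera blue/any points in the bin: model = floor plane top (z=3) in front half + back wall
gx,gy=map(float,sys.argv[1:3])
p,d,c=snap('side'); W=cloud(d,c); cv2.imwrite(sys.argv[3],p[:,:,::-1])
m=((p[:,:,2]>90)&(p[:,:,2]>p[:,:,0]*1.8)); P=W[m]
s=gy-P[:,1]; k=(s>14)&(s<52)&(abs(P[:,0]-gx)<36); Q=P[k]
A=np.c_[Q[:,0]-gx,gy-Q[:,1],np.ones(len(Q))]
r=least_squares(lambda q:A@q-Q[:,2],[0,-.2,190],loss='soft_l1',f_scale=1.5)
print('floor n',len(Q),'dz/dx,dz/ds,z0',np.round(r.x,3),'tilt',round(-np.arctan(r.x[1]),3))
k=(s>85)&(s<125)&(abs(P[:,0]-gx)<50); Q=P[k]
top=Q[Q[:,2]>np.percentile(Q[:,2],97)-4]; print('rear rim',len(top),np.round(np.percentile(top,[2,50,98],0),1).tolist(),'dy/dx',np.round(np.polyfit(top[:,0],top[:,1],1),3))
E
python3 bt.py 495 -150 pics/s13.png
```

```text
t 12.35 p [ 495.  -151.3  203.3] yaw 92.1 F [ 0.2  0.5 -4.7] T [ 0.22 -0.05  0.01] w 14.0
shift [ 0.13 -0.   -0.17] turn 0.0
floor n 236 dz/dx,dz/ds,z0 [-3.00000e-03 -3.18000e-01  1.95513e+02] tilt 0.308
rear rim 45 [[445.4, -257.1, 226.6], [451.3, -244.8, 229.3], [540.4, -235.5, 234.4]] dy/dx [ 9.00000e-03 -2.49338e+02]
```

Tilt is 0.31 rad and steady at 9 N; the neighbours lean about 0.24. The flange bottom is about 10 mm above the louvre edge. Next I slide in over the top slot.

Request:
send_rows([
  [-1.0,0.0,0,0],
  [-2.0,0.1,0,0],
  [-3.0,0.2,0,0],
  [-3.8,0.2,0,0],
  [-4.3,0.2,0,0],
])

```text
time: 12.9
tool_pos: [498.5, -195.0, 203.1]
ee_rot: [0.694, 0.72, -0.0, -0.0]
ft_force: [0.1, -0.3, -4.1]
width: 0.152
```

```bash
python3 go.py 497 -197 203 92.1;  python3 bt.py 497 -194 pics/s14.png
python3 - <<'E'
import cv2
a=cv2.imread('pics/s14.png')[170:310,210:380]; cv2.imwrite('pics/s14c.png',cv2.resize(a,None,fx=4,fy=4,interpolation=2))
E
```

```text
t 12.9 p [ 498.5 -195.   203.1] yaw 92.1 F [ 0.1 -0.3 -4.1] T [0.24 0.02 0.02] w 13.9
shift [-0.19 -0.16  0.01] turn -0.0
floor n 250 dz/dx,dz/ds,z0 [-7.00000e-03 -3.41000e-01  1.95827e+02] tilt 0.329
rear rim 42 [[447.5, -295.4, 226.7], [495.4, -287.4, 229.5], [544.1, -279.4, 233.0]] dy/dx [ 3.00000e-03 -2.89045e+02]
```

View pics/s14c.png

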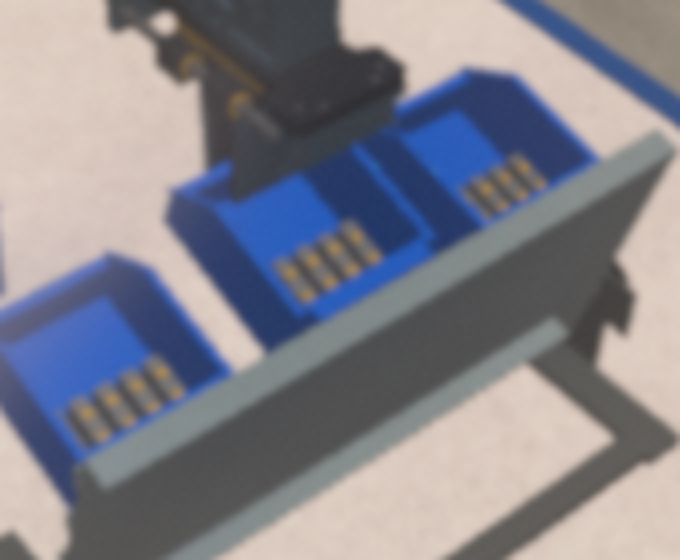

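The bin hangs mid-gap. Rechecking the sheet line (y≈-314.6 at z=195), the louvre edge should be near y≈-302. I'll confirm by feeling for the sheet gently.

Request:
send_rows([
  [-0.1,0,0,0],
  [-0.2,-0.1,0,0],
  [-0.2,-0.1,0,0],
])

```text
time: 13.25
tool_pos: [497.4, -195.7, 203.2]
ee_rot: [0.694, 0.72, 0.0, -0.0]
ft_force: [0.2, -0.4, -3.3]
width: 0.155
```

Request:
send_rows([
  [-0.1,0,0,0],
  [-0.2,0,0,0],
  [-0.2,0,0,0],
])

```text
time: 13.55
tool_pos: [497.7, -197.9, 203.3]
ee_rot: [0.694, 0.72, 0.0, 0.0]
ft_force: [-0.9, -0.3, -4.2]
width: 0.151
```

```bash
python3 go.py 497 -187 203 92.1
```

```text
t 13.55 p [ 497.7 -197.9  203.3] yaw 92.1 F [-0.9 -0.3 -4.2] T [ 0.19 -0.04 -0.01] w 13.7
shift [ 1.1  -0.03  0.03] turn 0.0
```

Request:
send_rows([
  [-0.1,0,0,0],
  [-0.2,0,0,0],
  [-0.2,0,0,0],
])

```text
time: 13.85
tool_pos: [498.0, -199.1, 203.3]
ee_rot: [0.694, 0.72, 0.001, -0.0]
ft_force: [0.8, 3.6, -3.8]
width: 0.152
```

Request:
send_rows([
  [-0.1,0,0,0],
  [-0.2,0,0,0],
  [-0.2,0,0,0],
])

```text
time: 14.15
tool_pos: [498.0, -199.2, 203.2]
ee_rot: [0.694, 0.72, 0.002, -0.002]
ft_force: [2.1, 9.0, -2.5]
width: 0.155
```

Request:
send_rows([
  [-0.1,0,0,0],
  [-0.2,0,0,0],
  [-0.2,0,0,0],
])

```text
time: 14.45
tool_pos: [498.0, -199.2, 203.1]
ee_rot: [0.694, 0.72, 0.004, -0.003]
ft_force: [1.5, 14.2, -0.9]
width: 0.151
```

```bash
python3 go.py 497 -187 203 92.1
```

```text
t 14.45 p [ 498.  -199.2  203.1] yaw 92.1 F [ 1.5 14.2 -0.9] T [ 2.77 -0.34 -0.02] w 13.8
shift [ 1.23 -0.06  0.02] turn -0.0
```

Contact felt at TCP y≈-199. That puts the hook-over at y≈-189, against -187 from vision, so the two agree. I back off there straight away.

Request:
send_rows([
  [0.6,0,0,0],
  [1.0,0,0,0],
  [1.45,0,0,0],
  [1.45,0,0,0],
])

```text
time: 14.85
tool_pos: [497.2, -189.3, 203.2]
ee_rot: [0.694, 0.72, -0.0, 0.0]
ft_force: [0.1, 0.3, -2.8]
width: 0.157
```

```bash
python3 go.py 497 -189.3 203 92.1;  python3 bt.py 497 -189 pics/s15.png
```

```text
t 14.85 p [ 497.2 -189.3  203.2] yaw 92.1 F [ 0.1  0.3 -2.8] T [ 0.26  0.01 -0.  ] w 14.3
shift [ 0.   -0.02  0.02] turn 0.0
floor n 245 dz/dx,dz/ds,z0 [-3.00000e-03 -3.50000e-01  1.95804e+02] tilt 0.337
rear rim 50 [[447.2, -302.0, 225.7], [537.6, -282.6, 227.9], [542.4, -274.3, 232.1]] dy/dx [-5.00000e-03 -2.81451e+02]
```

Request:
send_rows([
  [0,0,0.3,0],
  [0,0,0.6,0],
  [0,0,0.9,0],
  [0,0,0.9,0],
], force=9.3)

```text
time: 15.3
tool_pos: [497.0, -189.5, 193.6]
ee_rot: [0.694, 0.72, -0.0, -0.001]
ft_force: [-0.4, -0.6, -4.2]
width: 0.151
```

Request:
send_rows([
  [0,0,0.15,0],
  [0,0,0.3,0],
  [0,0,0.3,0],
])

```text
time: 15.6
tool_pos: [497.3, -189.5, 191.1]
ee_rot: [0.694, 0.72, -0.0, -0.0]
ft_force: [-0.6, 0.7, -3.6]
width: 0.149
```

Request:
send_rows([
  [0,0,0.15,0],
  [0,0,0.3,0],
  [0,0,0.3,0],
])

```text
time: 15.9
tool_pos: [497.2, -189.4, 188.0]
ee_rot: [0.694, 0.72, -0.0, -0.0]
ft_force: [0.7, -0.1, -2.9]
width: 0.141
```

```bash
python3 go.py; python3 bt.py 497 -189 pics/s16.png
```

```text
t 15.9 p [ 497.2 -189.4  188. ] yaw 92.1 F [ 0.7 -0.1 -2.9] T [0.21 0.   0.01] w 12.8
floor n 236 dz/dx,dz/ds,z0 [ 2.00000e-03 -2.60000e-01  1.79822e+02] tilt 0.254
rear rim 61 [[447.7, -305.9, 215.2], [537.0, -287.2, 217.4], [543.2, -275.0, 223.4]] dy/dx [ 1.70000e-02 -2.96745e+02]
```

Request:
send_rows([
  [-0.1,0,0,0],
  [-0.1,0,0.2,0],
  [-0.1,0,0.4,0],
  [-0.1,0,0.4,0],
], force=8.8)

```text
time: 16.35
tool_pos: [497.2, -190.4, 183.9]
ee_rot: [0.694, 0.72, -0.0, -0.0]
ft_force: [0.6, 0.4, -3.3]
width: 0.134
```

```bash
python3 go.py; python3 bt.py 497 -190 pics/s17.png
```

```text
t 16.35 p [ 497.2 -190.4  183.9] yaw 92.1 F [ 0.6  0.4 -3.3] T [0.17 0.01 0.05] w 12.2
floor n 229 dz/dx,dz/ds,z0 [ 2.00000e-03 -2.28000e-01  1.75867e+02] tilt 0.224
rear rim 51 [[447.2, -305.7, 214.8], [534.4, -289.1, 216.8], [541.9, -275.9, 220.6]] dy/dx [-3.10000e-02 -2.73861e+02]
```

The flange tip seems to be resting on the louvre edge: lip height is constant and torque has dropped. I'll slide it inward lightly until the back drops into the slot.

Request:
send_rows([
  [-0.1,0,0,0],
  [-0.2,0,0,0],
  [-0.2,0,0,0],
], force=8)

```text
time: 16.7
tool_pos: [497.4, -192.5, 184.2]
ee_rot: [0.694, 0.72, 0.0, -0.0]
ft_force: [0.2, 0.3, -3.5]
width: 0.153
```

Request:
send_rows([
  [-0.1,0,0,0],
  [-0.2,0,0,0],
  [-0.2,0,0,0],
])

```text
time: 17.0
tool_pos: [497.7, -192.9, 184.1]
ee_rot: [0.694, 0.72, 0.001, -0.001]
ft_force: [1.0, 5.2, -3.7]
width: 0.15
```

```bash
python3 go.py; python3 bt.py 497 -194 pics/s18.png
```

```text
t 17.0 p [ 497.7 -192.9  184.1] yaw 92.1 F [ 1.   5.2 -3.7] T [ 1.1  -0.22  0.01] w 13.7
floor n 231 dz/dx,dz/ds,z0 [  0.     -0.294 173.566] tilt 0.286
rear rim 30 [[447.5, -296.1, 206.3], [537.8, -285.3, 208.9], [542.9, -279.8, 211.9]] dy/dx [ 3.70000e-02 -3.04732e+02]
```

It dropped in: the rear rim fell about 8 mm and the wall now touches the louvre (5 N). I ease off 1.5 mm and lower to seat it.

Request:
send_rows([
  [0.3,0,0,0],
  [0.3,0,0.15,0],
  [0.3,0,0.3,0],
  [0.3,0,0.3,0],
])

```text
time: 17.45
tool_pos: [497.3, -191.7, 181.0]
ee_rot: [0.694, 0.72, -0.0, 0.0]
ft_force: [0.0, -0.0, -3.4]
width: 0.142
```

Request:
send_rows([
  [0,0,0.1,0],
  [0,0,0.2,0],
  [0,0,0.2,0],
])

```text
time: 17.75
tool_pos: [497.3, -191.6, 179.1]
ee_rot: [0.694, 0.72, -0.0, -0.0]
ft_force: [0.4, -1.0, -4.1]
width: 0.137
```

```bash
python3 go.py; python3 bt.py 497 -191 pics/s19.png
```

```text
t 17.75 p [ 497.3 -191.6  179.1] yaw 92.1 F [ 0.4 -1.  -4.1] T [0.03 0.06 0.03] w 12.4
floor n 240 dz/dx,dz/ds,z0 [-1.00000e-03 -2.59000e-01  1.69705e+02] tilt 0.253
rear rim 35 [[447.2, -298.8, 205.8], [536.3, -284.6, 208.0], [542.5, -277.0, 212.1]] dy/dx [ 1.00000e-03 -2.85986e+02]
```

```bash
cat > cmp.py <<'E'
import sys; from h import *
def rim(W,m,gx):
    P=W[m]; k=(abs(P[:,0]-gx)<38)&(P[:,1]<-280)&(P[:,1]>-325)&(P[:,2]>150); P=P[k]
    q=P[P[:,2]>np.percentile(P[:,2],95)-3]; s=-190-W[m][:,1]
    Q=W[m]; k=(s>14)&(s<52)&(abs(Q[:,0]-gx)<36)&(Q[:,2]>140)&(Q[:,2]<185); Q=Q[k]
    f=np.linalg.lstsq(np.c_[Q[:,0]-gx,-190-Q[:,1],np.ones(len(Q))],Q[:,2],rcond=None)[0]
    return len(P),np.round(np.percentile(P[:,2],[50,90,98]),1),np.round(np.median(q,0),1),'floor',len(Q),np.round(f,3)
p,d,c=snap('side'); W=cloud(d,c); m=((p[:,:,2]>90)&(p[:,:,2]>p[:,:,0]*1.8)); cv2.imwrite(sys.argv[1],p[:,:,::-1])
for n,x in(('mid',497),('red',634),('yel',361)): print(n,*rim(W,m,x))
for n,a,b in(('red',560,700),('yel',300,430)):
    P=W[m]; P=P[(P[:,0]>a)&(P[:,0]<b)&(P[:,1]<-180)&(P[:,1]>-310)&(P[:,2]>150)]; print(n,'x',np.round(np.percentile(P[:,0],[1,5,50,95,99]),1))
E
python3 cmp.py pics/s20.png
```

```text
mid 56 [202.6 204.8 205.9] [ 507.8 -304.2  203.7] floor 244 [-2.2000e-02 -2.7700e-01  1.7092e+02]
red 14 [202.4 203.1 203.6] [ 653.7 -298.9  202.4] floor 134 [-5.00000e-03 -2.55000e-01  1.67892e+02]
yel 21 [201.8 203.3 203.7] [ 383.6 -309.2  201.8] floor 412 [-4.00000e-03 -2.62000e-01  1.70067e+02]
red x [584.8 586.  652.4 678.4 679.8]
yel x [313.3 314.9 379.2 405.3 406.1]
```

Our bin's rim and floor are within about 1–2 mm and 0.02 rad of the neighbours, which have not moved. I lower a bit more, then release gently.

Request:
send_rows([
  [0,0,0.1,0],
  [0,0,0.2,0],
  [0,0,0.3,0],
  [0,0,0.3,0],
], force=6)

```text
time: 18.25
tool_pos: [497.3, -191.4, 176.1]
ee_rot: [0.694, 0.72, -0.0, -0.0]
ft_force: [-0.5, -0.8, -2.6]
width: 0.135
```

```bash
python3 go.py; python3 cmp.py pics/s21.png
```

```text
t 18.25 p [ 497.3 -191.4  176.1] yaw 92.1 F [-0.5 -0.8 -2.6] T [ 0.01  0.05 -0.02] w 12.3
mid 68 [202.6 204.1 205.4] [ 502.3 -303.3  202.7] floor 239 [-1.30000e-02 -2.64000e-01  1.68236e+02]
red 13 [202.4 204.3 205.2] [ 654.9 -299.   203.5] floor 129 [-1.10000e-02 -2.45000e-01  1.67809e+02]
yel 23 [201.7 202.7 203.2] [ 382.5 -309.2  201.8] floor 394 [-1.10000e-02 -2.80000e-01  1.70585e+02]
red x [584.8 586.  653.5 678.5 680.3]
yel x [313.3 315.  379.7 405.2 406.3]
```

Request:
send_rows([
  [0,0,0.1,0],
  [0,0,0.1,0],
  [0,0,0.1,0],
], force=3)

```text
time: 18.6
tool_pos: [497.5, -191.5, 175.3]
ee_rot: [0.694, 0.72, 0.0, 0.0]
ft_force: [0.0, -1.8, -2.7]
width: 0.138
```

Request:
send_rows([
  [0,0,0,0],
  [0,0,0,0],
  [0,0,0,0],
], gripper=-0.45)

```text
time: 18.9
tool_pos: [497.7, -191.4, 175.6]
ee_rot: [0.694, 0.72, 0.0, 0.0]
ft_force: [-0.4, -0.3, 0.1]
width: 0.277
```

```bash
python3 go.py; python3 cmp.py pics/s22.png
```

```text
t 18.9 p [ 497.7 -191.4  175.6] yaw 92.1 F [-0.4 -0.3  0.1] T [ 0.06 -0.01 -0.04] w 25.2
mid 96 [202.4 203.8 204.5] [ 496.9 -302.3  202.6] floor 219 [-3.40000e-02 -2.75000e-01  1.65324e+02]
red 13 [202.7 203.9 204.3] [ 653.6 -298.6  202.7] floor 129 [-1.60000e-02 -2.48000e-01  1.67931e+02]
yel 23 [201.8 203.6 205.3] [ 371.1 -309.7  202.4] floor 403 [-2.00000e-03 -2.51000e-01  1.69818e+02]
red x [584.6 586.1 653.9 678.7 680.2]
yel x [313.  314.9 379.9 405.4 406.4]
```

Request:
send_rows([
  [0,0,-0.5,0],
  [0,0,-1.5,0],
  [0,0,-3.0,0],
  [0,0,-5.0,0],
  [0,0,-8.0,0],
])

```text
time: 19.45
tool_pos: [496.8, -191.1, 255.7]
ee_rot: [0.694, 0.72, -0.0, -0.001]
ft_force: [0.3, -0.8, 0.0]
width: 0.275
```

Request:
send_rows([
  [3,0,-2,0],
  [7,0,-3,0],
  [12,0,-3,0],
  [17,0,-3,0],
  [20,0,-3,0],
])

```text
time: 19.95
tool_pos: [489.6, 11.3, 286.6]
ee_rot: [0.693, 0.721, 0.001, 0.0]
ft_force: [1.2, -0.2, 0.2]
width: 0.273
```

```bash
python3 go.py; python3 cmp.py pics/s23.png; python3 look.py 23 430 560 -330 -130 150 290
python3 - <<'E'
import cv2,numpy as np
a=cv2.imread('pics/side23.png')[150:330,190:390]; b=cv2.imread('pics/top23.png')[130:310,290:430]
o=np.hstack([cv2.resize(a,None,fx=2.3,fy=2.3,interpolation=2),cv2.resize(b,None,fx=2.3,fy=2.3,interpolation=2)]); cv2.imwrite('pics/c23.png',o)
E
```

```text
t 19.95 p [489.6  11.3 286.6] yaw 92.2 F [ 1.2 -0.2  0.2] T [ 0.05  0.03 -0.01] w 24.8
mid 96 [202.4 204.  205.1] [ 498.4 -302.8  202.6] floor 215 [ 1.00000e-03 -1.70000e-01  1.61339e+02]
red 14 [202.  203.4 204. ] [ 655.6 -298.8  202.4] floor 127 [ 2.00000e-03 -2.44000e-01  1.67385e+02]
yel 22 [202.  202.7 203.3] [ 383.9 -309.1  202.2] floor 408 [-1.20000e-02 -2.53000e-01  1.69873e+02]
red x [583.9 585.5 648.4 678.4 679.6]
yel x [313.1 315.  378.7 405.3 406.6]
top 1088 pct1/50/99 [[448.9, -314.7, 150.4], [498.1, -233.6, 165.9], [543.2, -186.9, 215.8]]
side 1484 pct1/50/99 [[446.6, -305.7, 153.3], [505.9, -230.2, 182.9], [539.7, -189.3, 216.1]]
```

View pics/c23.png

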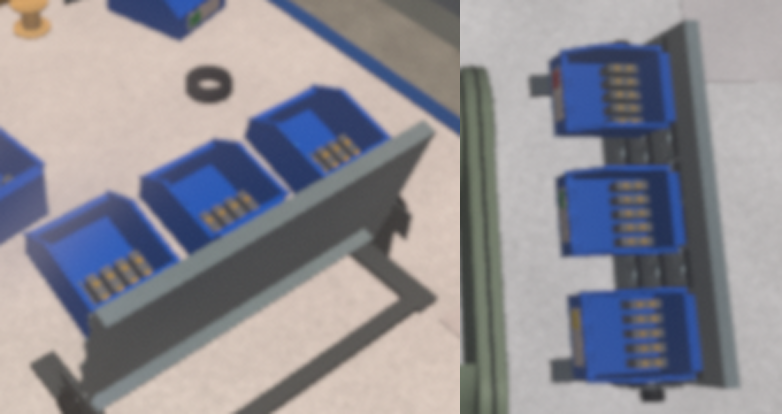

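It hangs from the louvre, but its floor slopes 0.17 rad against 0.25 for the neighbours, so it may not be fully home. I'll compare the three bins' profiles.

```bash
cat > prof.py <<'E'
import sys; from h import *
k=sys.argv[1]
im={n:cv2.imread(f'pics/{n}{k}.png') for n in('top','side')}
for n in('top','side'):
    W=np.load(f'pics/{n}{k}.npy'); P=W.reshape(-1,3); P=P[np.isfinite(P[:,0])]
    for nm,x in(('red',632),('mid',497),('yel',360)):
        s=-(P[:,1]-0.038*(P[:,0]-497))-180   # distance toward the panel from y=-180
        m=(abs(P[:,0]-x)<34)&(P[:,2]>125)&(P[:,2]<240)
        print(n,nm,[f"{a}:{np.median(P[m&(s>a)&(s<=a+6),2]):.0f}" for a in range(0,138,6) if (m&(s>a)&(s<=a+6)).sum()>2])
    for nm,x in(('red',632),('mid',497),('yel',360)):
        yy=P[:,1]-0.038*(P[:,0]-497); s=-yy-180; m=(abs(P[:,0]-x)<34)&(P[:,2]>165)&(P[:,2]<230)&(s<20)&(s>-10)
        q=P[m]; 
        if len(q)>4: print('  front rim',nm,len(q),'s',np.round(np.percentile(s[m],[10,50,90]),1),'z',np.round(np.percentile(q[:,2],[50,90]),1))
        m=(abs(P[:,0]-x)<34)&(s>18)&(s<54)&(P[:,2]>135)&(P[:,2]<180); f=np.polyfit(s[m],P[m,2],1); print('  floor',nm,m.sum(),np.round(f,3))
E
python3 prof.py 23
```

```text
top red ['0:174', '6:192', '12:199', '18:198', '24:163', '30:163', '36:161', '42:160', '48:158', '54:156', '60:155', '66:164', '72:173', '78:173', '84:171', '90:168', '96:168', '102:167', '108:162', '114:183', '120:200', '126:201', '132:199']
top mid ['0:174', '6:192', '12:191', '18:158', '24:158', '30:156', '36:156', '42:154', '48:153', '54:152', '60:152', '66:167', '72:171', '78:170', '84:168', '90:166', '96:165', '102:153', '108:169', '114:196', '120:202', '126:201', '132:196']
top yel ['0:176', '6:194', '12:199', '24:164', '30:162', '36:160', '42:159', '48:157', '54:156', '60:154', '66:167', '72:173', '78:172', '84:170', '90:169', '96:168', '102:165', '108:162', '114:180', '120:198', '126:201', '132:200']
  front rim red 216 s [ 4.   9.  16.2] z [192.2 199.9]
  floor red 220 [ -0.253 170.801]
  front rim mid 192 s [ 2.5  6.  12.7] z [188.3 193.7]
  floor mid 290 [ -0.191 162.969]
  front rim yel 248 s [ 3.3  7.9 15.4] z [192.  199.7]
  floor yel 277 [ -0.287 171.75 ]
side red ['6:171', '12:188', '18:194', '24:164', '30:163', '36:162', '42:160', '48:159', '54:158', '66:174', '72:175', '78:174', '84:172', '90:170', '96:171', '120:136', '126:153', '132:174']
side mid ['6:169', '12:185', '18:160', '24:159', '30:158', '36:157', '42:155', '48:154', '54:154', '66:172', '72:172', '78:171', '84:169', '90:169', '114:203', '120:147', '126:155', '132:175']
side yel ['6:169', '12:184', '18:168', '24:164', '30:163', '36:161', '42:159', '48:158', '54:157', '60:156', '66:166', '72:174', '78:172', '84:171', '90:169', '96:170', '120:138', '126:153', '132:173']
  front rim red 185 s [12.4 16.  19.1] z [190.9 200.4]
  floor red 148 [ -0.239 171.087]
  front rim mid 192 s [10.6 13.1 16.3] z [188.3 193.9]
  floor mid 242 [ -0.182 163.457]
  front rim yel 323 s [12.7 15.8 18.5] z [185.7 199.7]
  floor yel 366 [ -0.256 171.08 ]
```

The offset matches the bin hanging freely with its flange pulled against the louvre's back face. That 4 mm of slack over the 61 mm height accounts for about 0.065 rad, and the rim height matches the neighbours within 1 mm. I'll check it has stopped moving and is straight.

Request:
send_rows([
  [0,0,0,0],
  [0,0,0,0],
  [0,0,0,0],
  [0,0,0,0],
  [0,0,0,0],
])

```text
time: 20.6
tool_pos: [490.0, 7.9, 285.2]
ee_rot: [0.694, 0.72, -0.0, -0.0]
ft_force: [-0.2, 0.0, 0.1]
width: 0.274
```

```bash
python3 look.py 24 430 560 -330 -130 150 290 >/dev/null; python3 prof.py 24 | grep -E 'mid'
python3 - <<'E'
from h import *
im=cv2.imread('pics/top24.png').astype(int); W=np.load('pics/top24.npy'); m=(im[:,:,0]>90)&(im[:,:,0]>im[:,:,2]*1.8)
for n,a,b in(('red',575,690),('mid',440,555),('yel',305,415)):
    P=W[m]; P=P[(P[:,0]>a)&(P[:,0]<b)&(P[:,1]<-170)&(P[:,1]>-325)]
    F=P[(P[:,2]>180)&(P[:,1]>-200)]; x=(a+b)/2
    R=P[(P[:,2]>192)&(P[:,1]<-285)]; R=R[abs(R[:,0]-x)<38]; F=F[abs(F[:,0]-x)<38]
    print(n,'x',np.round(np.percentile(P[:,0],[1,99]),1),'front dy/dx',np.round(np.polyfit(F[:,0],F[:,1],1)[0],3),len(F),'rear',np.round(np.polyfit(R[:,0],R[:,1],1)[0],3),'rear z slope',np.round(np.polyfit(R[:,0],R[:,2],1)[0],3),np.round(np.median(R,0),1))
E
```

```text
top mid ['0:175', '6:192', '12:191', '18:159', '24:157', '30:157', '36:156', '42:154', '48:154', '54:152', '60:152', '66:168', '72:171', '78:170', '84:168', '90:167', '96:165', '102:148', '108:170', '114:195', '120:202', '126:200', '132:196']
  front rim mid 191 s [ 2.3  6.2 12.7] z [187.9 193.2]
  floor mid 292 [ -0.18  162.529]
side mid ['6:171', '12:184', '18:159', '24:159', '30:157', '36:156', '42:155', '48:154', '54:154', '66:172', '72:173', '78:171', '84:169', '90:170', '114:203', '120:201', '126:155', '132:176']
  front rim mid 192 s [10.2 13.4 16.1] z [188.  193.6]
  floor mid 242 [ -0.177 163.112]
red x [586.2 681.7] front dy/dx 0.036 79 rear 0.041 rear z slope -0.006 [ 632.9 -300.7  200. ]
mid x [448.9 542.9] front dy/dx 0.049 89 rear 0.042 rear z slope 0.005 [ 497.6 -302.3  201.2]
yel x [314.  409.7] front dy/dx 0.028 61 rear 0.028 rear z slope 0.003 [ 360.9 -310.9  200.1]
```

```bash
python3 -c "
from rig import robot
print(robot.job_done())"
```

```text
the job is handed in; nothing more can be done
None
```

The smallest blue bin now hangs on the top louvre, between the red- and yellow-marked bins, and I handed the job in at about 20.7 s. One check disagreed: the bin leans less than the sheet.

**How it went**
- **Grip:** I held the bin by its front wall and let it droop front-up to about 0.3 rad, because a level bin cannot hook onto this lean (about 0.24 rad).
- **Hooking:** I felt for the sheet, slid the bin in until the rear flange dropped into the slot, lowered it onto the louvre and let go.

**Last checks that agreed**
- **Position:** the bin is centred in the gap at x ≈ 497 mm, and straight, with its front and rear edges within about 1° of the panel line. Two looks about 0.6 s apart showed no movement.
- **Depth:** its rear rim is within about 1 mm of the neighbours' height, which suggests the lip is fully down. The slot itself was not visible to the cameras.
- **Neighbours:** both hanging bins are where they were, within about 1 mm.
- **Gripper:** it is clear of everything, with no force reading.

**What disagreed or went wrong**
- **Lean:** the bin leans about 0.18 rad against about 0.25 for the neighbours, so its front hangs about 6 mm lower. This fits the lip's 4 mm of play letting the flange pull against the back of the louvre. It does mean the upper back wall is probably not quite flush.
- **Drops:** while I was working out the grip, the bin slipped out of the fingers twice onto the bench, from about 30 mm and about 10 mm at its back edge (front about 40 mm up).
- **Pressing:** feeling for the sheet reached 14 N before I backed off, more than intended.
- **Not rechecked:** I did not measure the tape, spool and screwdriver again. No move went near them at bench height.

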